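Take a pot off the nest under the lamp and stand the carving gouge in it

TASK

The carving gouge was left leaning on the end of the reeded blank. Lift the top steel pot, and only that one, off the nest under the desk lamp, set it down upright with its whole foot on the cork mat, then stand the leaning gouge in it, handle at the bottom and cutting edge up. Set both down gently by feel, neither dropping nor ramming them; do not bump the lamp, and leave the other two pots nested where they are and everything else on the bench unmoved.

Things in the scene. Friction and masses are not known exactly. Their poses are not given: they have to be found in the camera images.
- pot_top: Top one of three nested, identical round steel pots (0.22 to 0.30 kg each), 90 mm high. Outside: straight foot 62 mm wide to 26 mm height, then a wall 2.5 mm thick flaring to the rim. Inside: floor 4 mm thick; radius 27 mm up to a ledge at 30 mm height, from there 33 mm widening to 41 mm at the mouth. Origin: centre of the underside of the foot; z: the pot's axis, up.
- pot_top_rim (a point): Centre of the mouth of pot_top, on its axis, level with the top of the rim. The rim is a thick rolled band 8 mm wide (inner radius 41, outer 49 mm) and 8 mm high (82 to 90 mm above the pot's underside). The rim of the next pot lies 30 mm below it.
- pot_mid: Second pot of the nest, same shape and origin. Each pot stands with its foot on the inner ledge of the one below, 30 mm higher; the walls are then 1 to 2 mm apart, and after 60 mm of straight lift a pot is free of the one below. Stays where it is.
- pot_low: The lowest pot of the nest, standing on the bench, same shape and origin. Stays where it is.
- lamp: Desk lamp, fixed. Origin: on the bench straight below the centre of the shade. A double arm runs from the shade's top to the lamp's +y side at 420 to 530 mm height and down to a round foot 160 mm wide, centred 300 mm in +y and 30 mm in +x.
- lamp_shade (a point): Centre of the lower edge of the lamp's cone shade, 350 mm above the bench; 140 mm wide here, 80 mm at 460 mm height, 60 mm up to 520 mm. It hangs about 45 mm beyond the nest's axis seen from the robot, so no upright gripper fits over the nest's rim; a tool tilted 33 to 45 degrees, its body towards the robot, gets in and can lift 75 mm without touching the shade.
- mat: Square cork mat, 160 x 160 x 6 mm, fixed and clear, where the pot is to stand. Origin: centre of its underside (z = 0, so its top is 6 mm above the bench); x and y along its sides.
- gouge: Carving gouge, loose, 255 mm long, 0.11 to 0.19 kg. Origin: centre of the butt of the handle; z: from butt to cutting edge. Wooden handle 132 mm long: 18 mm across at the butt, 27 mm at 40 mm, 26 mm at 122 mm, then tapering to a 19 mm ferrule; shank 9 mm thick to 210 mm; blade 13 mm wide. Centre of mass 105 mm from the butt. It starts sloping up at 30 degrees from level, butt low.
- gouge_edge (a point): The middle of the gouge's cutting edge, 255 mm from the butt.
- blank: Table-leg blank of pale wood, fixed, 100 x 100 mm, 180 mm long along its x, top at 108 mm, four round reeds 20 mm wide along its top. It is screwed on a plywood board 8 mm thick, 120 mm wide, reaching 265 mm to -x, with an 18 mm high edging strip there that stops the gouge. Origin: below the blank's centre, on the bench. The gouge lies between the middle reeds over its -x end, sloping up to +x.
- mallet: Carver's round mallet standing on its head, 86 mm wide, 222 mm high. Origin: centre of its underside. To be left alone.
- glue: White glue bottle, 56 mm wide, 150 mm high. Origin: centre of its underside. To be left alone.
- stone: Oilstone on its wooden base, 70 x 210 x 36 mm (long along its y). Origin: centre of its underside. To be left alone.
- pencil: Flat carpenter's pencil, 177 mm long (along its x), 14 mm wide, 8 mm high. Origin: centre of its underside. To be left alone.
- chisel: Another carving tool, lying flat, 27 mm thick, 215 mm long along its x. Origin: below its middle. To be left alone.
- clamp: Bar clamp lying flat, bar 260 mm long along its x, jaws and screw handle on its -y side to 90 mm, 25 mm high. Origin: on the bench below the middle of the bar. To be left alone.
- mug: White mug, 80 mm wide, 92 mm high, handle on its +y side. Origin: centre of its underside. To be left alone.
Mind the look-alikes: they are no part of the job. Leave any green look-alike of the pot_top alone.

How it is judged:
On the way, in this order (a step that is already met when the one before it is completed fails the run):
1. the top pot is lifted clear of the nest, the other two staying where they are (z of pot_top in the frame of pot_mid above 0.085 m and distance of each of pot_mid, pot_low from where it was at the start of the episode below 0.015 m), for 0.1 s.
2. the pot stands upright on the cork mat, let go (x of pot_top in the frame of mat between -0.05 and 0.05 m and y of pot_top in the frame of mat between -0.05 and 0.05 m and z of pot_top in the frame of mat below 0.012 m and angle between pot_top's own z axis and vertical below 0.1 rad and linear speed of pot_top below 0.03 m/s and contact force between the fingers and pot_top below 0.05 N), for 0.2 s.
3. the gouge stands in the pot, edge up (x of pot_top in the frame of mat between -0.05 and 0.05 m and y of pot_top in the frame of mat between -0.05 and 0.05 m and z of pot_top in the frame of mat below 0.012 m and angle between pot_top's own z axis and vertical below 0.1 rad and linear speed of each of pot_top, gouge below 0.03 m/s and angle between gouge's own z axis and vertical below 0.65 rad and horizontal distance between gouge and pot_top below 0.032 m and z of gouge in the frame of pot_top between -0.005 and 0.025 m), for 0.2 s.
At the end, for the whole second after the job is handed in: The pot stands still, upright (0.1 rad) on the mat, within 50 mm of its centre along each side; the gouge rests in it, edge up, under 0.65 rad from vertical, butt within 32 mm of the pot axis and 25 mm of its underside; the other pots within 15 mm of their start, upright; nothing held (all of step 3 and distance of each of pot_mid, pot_low from where it was at the start of the episode below 0.015 m and angle between pot_mid's own z axis and vertical below 0.1 rad and contact force between the fingers and pot_top below 0.05 N and contact force between the fingers and gouge below 0.05 N); the robot touches nothing.
It fails at once if the lamp is bumped (more than 4 N) (contact force between any of the arm, the fingers, pot_top, gouge and lamp above 4 N).
It fails at once if the second or lowest pot is pulled along or shoved (more than 30 mm) (distance of any of pot_mid, pot_low from where it was at the start of the episode above 0.03 m).
It fails at once if the pot is dropped (falls free at more than 0.35 m/s) or the gouge is (0.6 m/s) ((linear speed of pot_top above 0.35 m/s and contact force between the fingers and pot_top below 0.05 N) or (linear speed of gouge above 0.6 m/s and contact force between the fingers and gouge below 0.05 N)).
It fails at once if the pot is rammed on the mat, or the gouge into the pot (more than 60 N) (contact force between pot_top and mat above 60 N or contact force between gouge and pot_top above 60 N).
It fails at once if something else on the bench is moved by more than 30 mm (distance of any of mallet, glue, stone, pencil, chisel, clamp, mug from where it was at the start of the episode above 0.03 m).
It also fails if it takes over 67 s, if anything falls off the work surface, if the arm or the gripper's body presses on something with over 40 N, if the wrist force passes 120 N, or if a joint passes its speed limit or range.

ROBOT

A 6-joint arm with a two-finger parallel gripper is mounted at the origin on the work surface. World frame = base frame: x ahead of the robot, y to its left, z up, the work surface at z = 0. Lengths are in m, angles in rad, forces in N, time in s.
With the tool pointing down it reaches from about 0.35 to 0.975 m from the base axis. Payload 4.9 kg.
Tool frame: the origin (TCP) lies at the very end of the fingers, on their centre line; the grasp point (between the pads) lies 19 mm behind it; z points along the fingers, y is the line along which they close (so a half turn about z gives the same grasp; the last joint's range is limited). The gripper opens to 85 mm and grips with 20 to 120 N. Pads are 22 mm wide; open, the fingers measure 114 mm over their backs; the gripper's body (76 mm by 85 mm) begins 54 mm behind the grasp point. The pads swing forward as they close: fully open they stand 13 mm farther back than shut.
Start: joints at [1.139, 0.053, 1.613, -0, 1.476, -0.119], TCP at [0.192, 0.595, 0.231] pointing down, gripper open.
Joint ranges: [-3.01, 3.01], [-1.01, 2.22], [0.06, 2.58], [-1.02, 4.17], [0.09, 2.62], [-3.14, 3.14]. Speed limits (rad/s): [2.57, 2.57, 3.14, 3.14, 3.14, 3.14].

INTERFACE

Orientations are given as a unit quaternion [w, x, y, z].
In Python, from plant import monitor, vision, manip gives the robot as it stands. The module is installed in compiled form; this text tells all that it offers.
- The arm moves only by the tool arm_command, never from a script. Its argument "rows" is a list of rows, each a list of 3 entries, a list of its own where there are three numbers: the finger opening in mm, from 0 to 85.4, then the shift along the world's x, y, z in units of 30 cm (1.0 is 30 cm), then the turn, a rotation vector about the world's x, y, z in units of pi/2 rad (1.0 is pi/2 rad). In form: [[claw, [x, y, z], [wx, wy, wz]], ...]. A call has 1 to 12 rows; each row is the pose to reach, as a shift and turn from the pose commanded when the call began; what a row does not reach only later rows make up. A row lasts 1/12 s, in which the tool goes at most 41.7 mm and 7.16 degrees, less where a joint would pass 70% of its speed; a pose out of reach is approached as far as the arm can. A call with a number of a shift or a turn outside -1 to 1 is refused whole. A call with a gripper value outside its range is refused whole. The fingers move at their own pace and stop on an object; the grip force is fixed at half the most. Time passes only in rows, so rows that repeat a pose let the fingers close. It gives the time, the measured TCP pose, the force, the opening and the grip force at its end, in the units of the state.
- monitor.state(): the state, without advancing time (a new reading comes with each control period).
- vision.grab_frame(name): name is "scene" or "top" or "wrist"; returns a dict with "color" (384x512x3 uint8, red, green, blue), "z_map" (384x512 float32, m along the optical axis (not along the pixel's ray), 0 where there is no reading), "mtx" (3x3 intrinsics, pixels), "R" (3x3) and "t" (3): a world point X has camera coordinates R X + t. Camera axes: x right, y down, z forward; pixel columns grow to the right and rows downward; lengths in m; the calibration is good to about 2 mm. A picture is of the moment at which its call begins.
- manip.job_done(): hands the job in; it is judged then, once.
The state is a dict: "time": time; "joint_pos": joint angles; "joint_vel": joint speeds; "joint_efforts": joint torques, N m; "tool_pos": TCP position; "tool_rot": TCP orientation; "contact_force": force on the tool from outside, world axes, zero at the start; "ft_torque": the same for the moment, N m; "gripper_width": opening from 0.0 (shut) to 1.0 (fully open); "grasp_force": force on a finger pad.
Only numpy, scipy, OpenCV 4.12 (cv2) and the standard library are available. Lean on these libraries where they do the work, as an engineer would, in place of code of your own. Each camera call takes 0.05 s, during which the arm holds its last target. There are 200 camera calls.

## Working session

There is one attempt and no reset: what is moved stays moved. The work goes in short steps, Python scripts to look and compute and a tool call to move; the robot and the scene stay as the last step left them, time stands still between calls to the robot, and variables do not carry over. Pictures are saved under pics/ and viewed, at most 10 in all, crops included, and the job is handed in when it is done.

Besides the shell and the picture viewer there is one more tool, called after "Call:" by a JSON object that holds its "fn" and its "kwargs", one argument or row to a line. arm_command: Moves the arm, as the interface text tells. Shifts and turns lie within -1 to 1; 1 stands for 30 cm of shift or pi/2 rad of turn. Its arguments: {"type":"object","properties":{"rows":{"type":"array"}},"required":["rows"]}

```bash
mkdir -p pics; cat > h.py <<'E'
import numpy as np, cv2
from plant import monitor, vision, manip
def grab(n,save=None):
    f=vision.grab_frame(n)
    np.savez(f'{n}.npz',**f)
    if save: cv2.imwrite(save,f['color'][:,:,::-1])
    return f
def load(n): return dict(np.load(f'{n}.npz'))
def cloud(f):
    z=f['z_map'];K=f['mtx'];v,u=np.mgrid[:z.shape[0],:z.shape[1]]
    P=np.stack([(u-K[0,2])/K[0,0]*z,(v-K[1,2])/K[1,1]*z,z],-1)
    W=(P-f['t'])@f['R']; W[z<=0]=np.nan; return W
E
python3 - <<'E'
from h import *
a=grab('scene')['color'];b=grab('top')['color']
for n in('scene','top'):
    f=load(n);print(n,-f['R'].T@f['t'],f['R'][2])
cv2.imwrite('pics/a.png',cv2.resize(a,(768,576),interpolation=2)[:,:,::-1]);cv2.imwrite('pics/b.png',cv2.resize(b,(768,576),interpolation=2)[:,:,::-1])
s=monitor.state();print(s)
E
```

```text
scene [ 1.42320234 -0.62122577  0.94850667] [-0.68038808  0.45559748 -0.57402352]
top [ 0.32847265 -0.05488323  1.5168493 ] [ 0.17633696  0.00202509 -0.98432778]
{'time': 0.1, 'joint_pos': array([ 1.13897336e+00,  5.32864512e-02,  1.61418559e+00,  4.20079772e-05,
        1.47599466e+00, -1.18996608e-01]), 'joint_vel': array([ 3.26198988e-05, -2.84145941e-03, -2.12030001e-03, -1.80247912e-04,
        9.19000477e-04, -5.42328078e-04]), 'joint_efforts': array([ 1.30701974e-04, -3.94907963e+01, -3.71361208e+01, -1.19750493e-04,
        3.96990072e-03, -1.27316602e-05]), 'tool_pos': array([0.19208804, 0.59414757, 0.23017142]), 'tool_rot': array([-2.74935316e-04,  1.55778097e-01,  9.87791631e-01, -8.96025189e-04]), 'contact_force': array([-0.42326744,  0.48260771,  0.16323259]), 'ft_torque': array([ 0.01428546, -0.01828508,  0.02125945]), 'grasp_force': 0.0, 'gripper_width': 0.9999641543701226}
```

View pics/a.png

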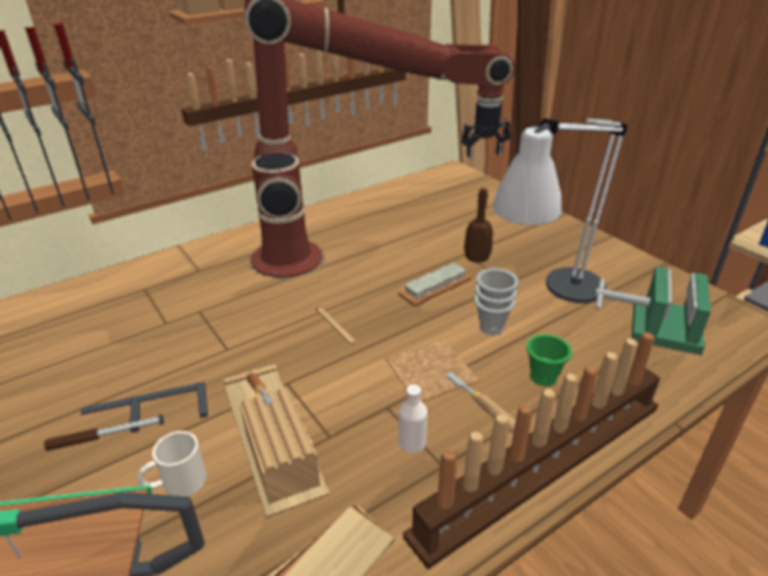

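View pics/b.png

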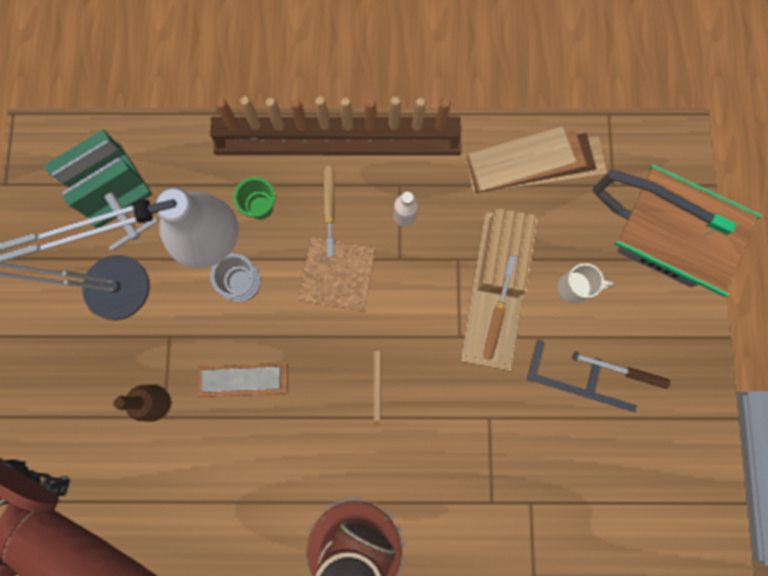

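The top view (b) shows the steel nest at (236,276) under the shade at (200,228). The mat is at (338,273), and the gouge leans on the blank from butt (490,355) to edge (512,258). The robot base is at (355,545).

What could be mistaken for what I want:
- **Pots:** the steel nest at (236,276), and the green pot at (255,198), which I leave alone.
- **Gouges:** the leaning one at (500,310), a flat pale-handled tool at (328,210) whose blade lies over the mat's far edge, and a flat dark-handled chisel at (620,370). Only the leaning one is on the blank, so I choose that.

Next I'll measure these.

```bash
cat > m.py <<'E'
from h import *
from scipy.optimize import least_squares
def circ(p):
    r=least_squares(lambda q:np.hypot(p[:,0]-q[0],p[:,1]-q[1])-q[2],[*p[:,:2].mean(0),.045],loss='soft_l1',f_scale=.002);return r.x
for n in('top','scene'):
    f=load(n);W=cloud(f);hsv=cv2.cvtColor(f['color'],cv2.COLOR_RGB2HSV)
    H,S,V=[hsv[...,i].astype(int) for i in range(3)]
    if n=='top':
        c=W[int(276/1.5),int(236/1.5)];print('nest c',c)
    near=np.hypot(W[...,0]-c[0],W[...,1]-c[1])<.075
    grey=(S<60)
    for lo,hi in((.143,.156),(.113,.124),(.085,.094)):
        p=W[near&grey&(W[...,2]>lo)&(W[...,2]<hi)];print(n,'rim',len(p),p.mean(0),circ(p))
    print('zmax',np.nanmax(W[near&grey&(W[...,2]<.25)][:,2]))
    # shade
    sh=grey&(W[...,2]>.345)&(W[...,2]<.365)&(W[...,0]<.9);print('shade',sh.sum(),circ(W[sh]) if sh.sum()>10 else 0, np.nanmean(W[sh],0))
f=load('top');W=cloud(f);hsv=cv2.cvtColor(f['color'],cv2.COLOR_RGB2HSV)
for nm,(u,v) in dict(mat=(338,273),butt=(490,355),hand=(500,320),edge=(512,258),tool2tip=(330,252),tool2h=(328,195),green=(255,198),glue=(405,205),mug=(580,285),pencil=(377,385),stone=(240,380),mallet=(130,403),blank=(515,225),board=(480,350)).items():
    print(nm,W[int(v/1.5),int(u/1.5)].round(3),hsv[int(v/1.5),int(u/1.5)])
f=load('top')
o=cv2.resize(f['color'][120:240,130:370],(0,0),fx=3.3,fy=3.3,interpolation=2);cv2.imwrite('pics/c.png',o[:,:,::-1])
E
python3 m.py
```

```text
nest c [0.61919834 0.27747428 0.06102701]
top rim 205 [0.60315469 0.26306971 0.14860404] [0.60396287 0.26512025 0.04473072]
top rim 108 [0.59778465 0.25719287 0.11864977] [0.60114051 0.26170061 0.04202166]
top rim 114 [0.60176372 0.26175087 0.08933552] [0.59913195 0.25799701 0.03768084]
zmax 0.15499813231949602
shade 146 [0.22156228 0.16574925 0.39013296] [0.55150493 0.31898777 0.35770953]
scene rim 134 [0.60929833 0.26339378 0.146268  ] [0.60817905 0.26497099 0.0452667 ]
scene rim 165 [0.61373258 0.25811823 0.11764   ] [0.60913397 0.26442079 0.04154978]
scene rim 83 [0.62763205 0.24251121 0.08844501] [0.60623446 0.26730369 0.04381544]
zmax 0.15186378943516315
shade 467 [-0.47508931  0.73739115  1.25876808] [0.00636536 0.12196002 0.35661792]
mat [0.636 0.042 0.014] [ 14 108 160]
butt [ 0.44  -0.316  0.03 ] [ 13 143 150]
hand [ 0.516 -0.335  0.075] [ 12 141 146]
edge [ 0.645 -0.353  0.142] [107  23 175]
tool2tip [0.689 0.061 0.011] [108  25 174]
tool2h [0.829 0.069 0.026] [ 16 101 179]
green [ 0.83   0.251 -0.001] [ 62 132 118]
glue [ 0.774 -0.118  0.127] [ 11  37 137]
mug [ 0.609 -0.544  0.003] [ 28  16 226]
pencil [ 0.371 -0.053  0.004] [ 16 100 184]
stone [0.38  0.264 0.031] [ 30   6 165]
mallet [0.328 0.452 0.204] [ 13 120  49]
blank [ 0.734 -0.373  0.093] [ 16 105 163]
board [ 0.452 -0.298  0.011] [ 17  88 177]
```

View pics/c.png

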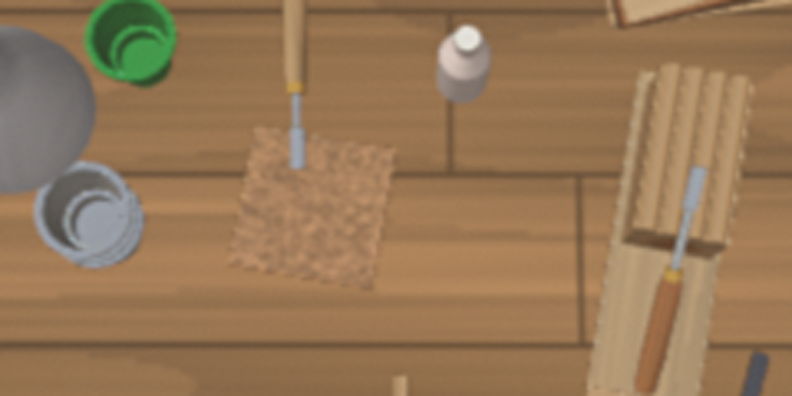

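```bash
cat > m2.py <<'E'
from h import *
f=load('top');W=cloud(f);hsv=cv2.cvtColor(f['color'],cv2.COLOR_RGB2HSV);H,S,V=[hsv[...,i].astype(int) for i in range(3)]
cam=-f['R'].T@f['t']
def ray(u,v,z):
    d=f['R'].T@np.linalg.inv(f['mtx'])@[u,v,1];return cam+d*(z-cam[2])/d[2]
# shade
for lo,hi in((.36,.40),(.40,.46),(.46,.53)):
    m=(S<70)&(W[...,2]>lo)&(W[...,2]<hi)&(abs(W[...,0]-.65)<.12)&(abs(W[...,1]-.28)<.12);p=W[m]
    print('shade',lo,len(p),p.min(0),p.max(0)) if len(p) else 0
# mat
r=(slice(150,215),slice(190,260))
lab=cv2.cvtColor(f['color'],cv2.COLOR_RGB2LAB)
m=np.zeros(H.shape,np.uint8);m[r]=(lab[r][...,1]>141)*255
m=cv2.morphologyEx(m,cv2.MORPH_CLOSE,np.ones((5,5)));m=cv2.morphologyEx(m,cv2.MORPH_OPEN,np.ones((5,5)))
c=max(cv2.findContours(m,0,2)[0],key=cv2.contourArea);b=cv2.boxPoints(cv2.minAreaRect(c))
C=np.array([ray(u,v,.006) for u,v in b]);print('mat',b,C.round(3),C.mean(0),[np.linalg.norm(C[i]-C[i-1]).round(3) for i in range(4)])
for n in('top','scene'):
    f=load(n);W=cloud(f);hsv=cv2.cvtColor(f['color'],cv2.COLOR_RGB2HSV);H,S,V=[hsv[...,i].astype(int) for i in range(3)]
    box=(W[...,0]>.40)&(W[...,0]<.7)&(W[...,1]>-.40)&(W[...,1]<-.29)
    m=box&(H<15)&(S>125)&(W[...,2]>.015)&(W[...,0]<.56)
    p=W[m]
    vv,ss,q=np.linalg.svd(p-p.mean(0));d=q[0]*np.sign(q[0][0]);t=(p-p.mean(0))@d
    lo,hi=p.mean(0)+d*np.percentile(t,1),p.mean(0)+d*np.percentile(t,99)
    print(n,'handle',len(p),lo,hi,'slope',np.degrees(np.arcsin(d[2])),'az',np.degrees(np.arctan2(d[1],d[0])),np.linalg.norm(hi-lo))
    st=box&(S<60)&(W[...,2]>.10);p=W[st];print('steel',len(p),p.min(0),p.max(0),p.mean(0))
    u,v=np.where(m)[::-1];print(u.min(),u.max(),v.min(),v.max())
E
python3 m2.py
```

```text
shade 0.36 482 [0.57827889 0.21112683 0.36014143] [0.71234677 0.34734848 0.39996476]
shade 0.4 898 [0.5866986  0.22031401 0.40011925] [0.70863518 0.34295482 0.45995155]
shade 0.46 1055 [0.60766929 0.242218   0.46010692] [0.68451829 0.39985985 0.52991473]Traceback (most recent call last):
  File "m2.py", line 15, in <module>
    c=max(cv2.findContours(m,0,2)[0],key=cv2.contourArea);b=cv2.boxPoints(cv2.minAreaRect(c))
ValueError: max() iterable argument is empty
```

```bash
python3 - <<'E'
s=open('m2.py').read()
a=s.index('# mat\n');b=s.index("C=np.array")
s=s[:a]+"b=np.array([[255,128],[397,150],[372,288],[228,265]])/3.3+[130,120]\n"+s[b:]
open('m2.py','w').write(s)
E
python3 m2.py
```

```text
shade 0.36 482 [0.57827889 0.21112683 0.36014143] [0.71234677 0.34734848 0.39996476]
shade 0.4 898 [0.5866986  0.22031401 0.40011925] [0.70863518 0.34295482 0.45995155]
shade 0.46 1055 [0.60766929 0.242218   0.46010692] [0.68451829 0.39985985 0.52991473]
mat [[207.27272727 158.78787879]
 [250.3030303  165.45454545]
 [242.72727273 207.27272727]
 [199.09090909 200.3030303 ]] [[ 0.725  0.109  0.006]
 [ 0.7   -0.05   0.006]
 [ 0.545 -0.023  0.006]
 [ 0.57   0.135  0.006]] [0.63506075 0.04268578 0.006     ] [np.float64(0.157), np.float64(0.161), np.float64(0.157), np.float64(0.16)]
top handle 203 [ 0.43337545 -0.31180191  0.02709793] [ 0.53784759 -0.33225486  0.08871978] slope 30.06446641121565 az -11.076936693124939 0.12300407664643913
steel 100 [ 0.56992378 -0.36640735  0.10343345] [ 0.65898693 -0.33705566  0.14565836] [ 0.61786435 -0.34831689  0.12420539]
323 335 205 238
scene handle 57 [ 0.43966256 -0.3147801   0.02808573] [ 0.53896721 -0.3358167   0.08630714] slope 29.83696527546965 az -11.960655823450573 0.11702001570018317
steel 39 [ 0.5753961  -0.35903095  0.10000875] [ 0.6549601  -0.33752759  0.14481417] [ 0.62098956 -0.34859435  0.12468333]
165 174 249 258
```

```bash
cat >> h.py <<'E'
from scipy.spatial.transform import Rotation as Ro
def Rq(q): return Ro.from_quat([q[1],q[2],q[3],q[0]])
def plan(p,R,name=''):
    s=monitor.state();c=Rq(s['tool_rot']);w=(R*c.inv()).as_rotvec()
    print(name,'shift',((np.array(p)-s['tool_pos'])/.3).round(3),'turn',(w/(np.pi/2)).round(3),'mm',(1e3*(np.array(p)-s['tool_pos'])).round(1),'t',s['time'],'F',s['contact_force'].round(1),'w',s['gripper_width'].round(3),'g',s['grasp_force'])
def frame(y,z):
    return Ro.from_matrix(np.stack([np.cross(y,z),y,z],1))
a=np.radians(23.5);F=np.array([np.cos(a),np.sin(a),0]);Rt=np.array([np.sin(a),-np.cos(a),0]);Z=np.array([0,0,1.])
th,ph=np.radians(36),np.radians(7.6)
n=np.cos(ph)*Rt-np.sin(ph)*Z; zt=np.cos(th)*(-np.sin(ph)*Rt-np.cos(ph)*Z)+np.sin(th)*F
RP=frame(-n,zt)
def potgrasp(c,depth=.003,rad=.0448): # c: rim centre
    return np.array(c)+Rt*rad-Z*depth+.019*zt
E
python3 - <<'E'
from h import *
g=potgrasp([.606,.264,.150]);print(g,zt)
plan(g-.12*zt,RP,'pre');plan(g,RP,'g')
E
```

```text
[0.63329497 0.22923325 0.13176371] [ 0.49636917  0.33250211 -0.80191022]Traceback (most recent call last):
  File "<stdin>", line 3, in <module>
  File "h.py", line 17, in plan
    print(name,'shift',((np.array(p)-s['tool_pos'])/.3).round(3),'turn',(w/(np.pi/2)).round(3),'mm',(1e3*(np.array(p)-s['tool_pos'])).round(1),'t',s['time'],'F',s['contact_force'].round(1),'w',s['gripper_width'].round(3),'g',s['grasp_force'])
                                                                                                                                                                                                 ^^^^^^^^^^^^^^^^^^^^^^^^
AttributeError: 'float' object has no attribute 'round'
```

```bash
sed -i "s/s\['gripper_width'\].round(3)/round(float(s['gripper_width']),3)/; s/return np.array(c)+Rt\*rad/return np.array(c)-.004*F+Rt*rad/" h.py
python3 - <<'E'
from h import *
g=potgrasp([.606,.264,.150])
plan([.34,.32,.36],RP,'via');plan(g-.12*zt,RP,'pre');plan(g,RP,'g')
E
```

```text
via shift [ 0.493 -0.914  0.433] turn [ 0.104 -0.403  0.418] mm [ 147.9 -274.1  129.8] t 0.1 F [-0.4  0.5  0.2] w 1.0 g 0.0
pre shift [ 1.26  -1.355 -0.007] turn [ 0.104 -0.403  0.418] mm [ 378.  -406.4   -2.2] t 0.1 F [-0.4  0.5  0.2] w 1.0 g 0.0
g shift [ 1.458 -1.222 -0.328] turn [ 0.104 -0.403  0.418] mm [ 437.5 -366.5  -98.4] t 0.1 F [-0.4  0.5  0.2] w 1.0 g 0.0
```

Call:
{"fn": "arm_command", "kwargs": {
  "rows": [
    [40, [0, 0, 0.14], [0, 0, 0]],
    [40, [0, -0.05, 0.28], [0, 0, 0]],
    [40, [0.05, -0.15, 0.43], [0.02, -0.08, 0.08]],
    [40, [0.12, -0.27, 0.43], [0.04, -0.16, 0.16]],
    [40, [0.19, -0.39, 0.43], [0.06, -0.24, 0.24]],
    [40, [0.26, -0.51, 0.43], [0.08, -0.3, 0.3]],
    [40, [0.33, -0.63, 0.43], [0.1, -0.36, 0.36]],
    [40, [0.4, -0.75, 0.43], [0.104, -0.4, 0.418]],
    [40, [0.46, -0.85, 0.43], [0.104, -0.403, 0.418]],
    [40, [0.49, -0.91, 0.43], [0.104, -0.403, 0.418]],
    [40, [0.49, -0.91, 0.43], [0.104, -0.403, 0.418]]
  ]
}}

```text
time: 1.02
tool_pos: [0.3413, 0.3162, 0.3586]
tool_rot: [0.291, -0.17, 0.933, 0.123]
contact_force: [0.1, -1.0, 0.6]
gripper_width: 0.464
grasp_force: 0.0
```

```bash
python3 - <<'E'
from h import *
g=potgrasp([.606,.264,.150]);plan(g-.12*zt,RP,'pre');print(monitor.state()['joint_pos'])
E
```

```text
pre shift [ 0.763 -0.428 -0.435] turn [-0.     0.002  0.004] mm [ 228.8 -128.5 -130.6] t 1.0167 F [ 0.1 -1.   0.6] w 0.464 g 0.0
[ 0.59054061 -0.85589396  2.16596732 -0.00601979  1.18834848 -1.34101791]
```

Call:
{"fn": "arm_command", "kwargs": {
  "rows": [
    [40, [0.06, -0.06, -0.08], [0, 0, 0]],
    [40, [0.14, -0.12, -0.14], [0, 0, 0]],
    [40, [0.22, -0.18, -0.2], [0, 0, 0]],
    [40, [0.31, -0.24, -0.26], [0, 0, 0]],
    [40, [0.4, -0.3, -0.31], [0, 0, 0]],
    [40, [0.49, -0.34, -0.36], [0, 0, 0]],
    [40, [0.58, -0.38, -0.4], [0, 0, 0]],
    [40, [0.66, -0.41, -0.42], [0, 0, 0]],
    [40, [0.72, -0.425, -0.435], [0, 0, 0]],
    [40, [0.763, -0.428, -0.435], [0, 0, 0]],
    [40, [0.763, -0.428, -0.435], [0, 0, 0]]
  ]
}}

```text
time: 1.93
tool_pos: [0.5695, 0.1929, 0.2283]
tool_rot: [0.288, -0.173, 0.934, 0.125]
contact_force: [0.3, 0.3, 0.9]
gripper_width: 0.471
grasp_force: 0.0
```

```bash
python3 - <<'E'
from h import *
from scipy.optimize import least_squares
g=potgrasp([.606,.264,.150]);plan(g-.12*zt,RP,'pre');plan(g,RP,'g')
f=grab('wrist','pics/d.png');W=cloud(f)
S=cv2.cvtColor(f['color'],cv2.COLOR_RGB2HSV)[...,1]
for lo,hi in((.142,.156),(.113,.125)):
    m=(abs(W[...,0]-.606)<.07)&(abs(W[...,1]-.264)<.07)&(W[...,2]>lo)&(W[...,2]<hi)&(S<70);p=W[m]
    if len(p): print(len(p),p.mean(0),least_squares(lambda q:np.hypot(p[:,0]-q[0],p[:,1]-q[1])-q[2],[.606,.264,.045],loss='soft_l1',f_scale=.002).x,np.percentile(p[:,2],[5,50,95]))
E
```

```text
pre shift [ 0.002 -0.017 -0.001] turn [-0.001 -0.002  0.   ] mm [ 0.6 -5.2 -0.3] t 1.9333 F [0.3 0.3 0.9] w 0.471 g 0.0
g shift [ 0.201  0.116 -0.322] turn [-0.001 -0.002  0.   ] mm [ 60.2  34.7 -96.6] t 1.9333 F [0.3 0.3 0.9] w 0.471 g 0.0
2703 [0.59911246 0.2648639  0.14910383] [0.60230101 0.26577262 0.04448264] [0.14365526 0.15046262 0.15147371]
2259 [0.59276354 0.25885518 0.11990432] [0.60075184 0.26444544 0.04171193] [0.11469705 0.12058602 0.12396767]
```

View pics/d.png

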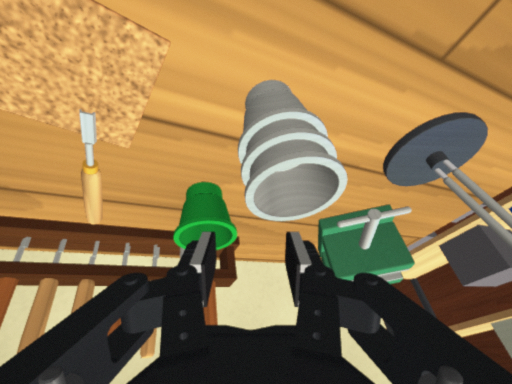

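Call:
{"fn": "arm_command", "kwargs": {
  "rows": [
    [40, [0.025, 0.007, -0.06], [0, 0, 0]],
    [40, [0.055, 0.022, -0.11], [0, 0, 0]],
    [40, [0.085, 0.04, -0.16], [0, 0, 0]],
    [40, [0.11, 0.06, -0.19], [0, 0, 0]],
    [40, [0.12, 0.064, -0.2], [0, 0, 0]],
    [40, [0.12, 0.064, -0.2], [0, 0, 0]],
    [40, [0.12, 0.064, -0.2], [0, 0, 0]]
  ]
}}

```text
time: 2.57
tool_pos: [0.6038, 0.213, 0.1703]
tool_rot: [0.289, -0.174, 0.933, 0.126]
contact_force: [-0.4, -0.8, -0.5]
gripper_width: 0.466
grasp_force: 0.0
```

```bash
python3 - <<'E'
from h import *
from scipy.optimize import least_squares
g=potgrasp([.604,.265,.150]);plan(g,RP,'g')
f=grab('wrist','pics/e.png');W=cloud(f)
S=cv2.cvtColor(f['color'],cv2.COLOR_RGB2HSV)[...,1]
for lo,hi in((.148,.153),(.119,.123)):
    m=(abs(W[...,0]-.606)<.07)&(abs(W[...,1]-.264)<.07)&(W[...,2]>lo)&(W[...,2]<hi)&(S<70);p=W[m]
    if len(p): print(len(p),p.mean(0),least_squares(lambda q:np.hypot(p[:,0]-q[0],p[:,1]-q[1])-q[2],[.606,.264,.045],loss='soft_l1',f_scale=.002).x,np.percentile(p[:,2],[5,50,95]))
E
```

```text
g shift [ 0.079  0.052 -0.129] turn [-0.001  0.    -0.001] mm [ 23.8  15.7 -38.6] t 2.5667 F [-0.4 -0.8 -0.5] w 0.466 g 0.0
3013 [0.59039314 0.25994071 0.1505091 ] [0.60299189 0.26605129 0.04463217] [0.14845213 0.15080122 0.15144163]
2458 [0.58672886 0.25375087 0.12088405] [0.60150052 0.26483769 0.04176076] [0.1194775  0.12090062 0.12232147]
```

View pics/e.png

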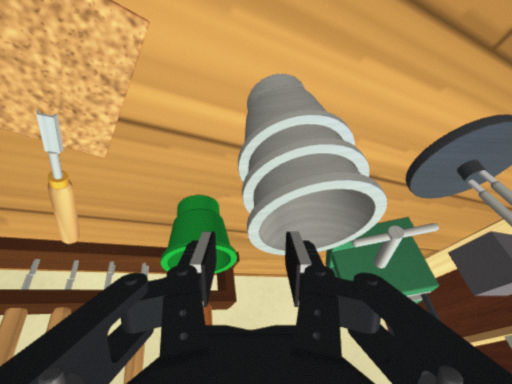

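The fingers at (208,265) and (297,260) straddle the left edge of the top rim at (250,215). The rim fit also agrees: radius 44.6 mm and height 0.1508. I'll go in and close.

Call:
{"fn": "arm_command", "kwargs": {
  "rows": [
    [40, [0.025, 0.017, -0.043], [0, 0, 0]],
    [40, [0.05, 0.034, -0.086], [0, 0, 0]],
    [40, [0.079, 0.052, -0.127], [0, 0, 0]],
    [40, [0.079, 0.052, -0.127], [0, 0, 0]],
    [40, [0.079, 0.052, -0.127], [0, 0, 0]],
    [40, [0.079, 0.052, -0.127], [0, 0, 0]]
  ]
}}

```text
time: 3.12
tool_pos: [0.6282, 0.2279, 0.1332]
tool_rot: [0.29, -0.173, 0.933, 0.125]
contact_force: [-0.2, 0.1, 0.5]
gripper_width: 0.469
grasp_force: 0.0
```

```bash
python3 - <<'E'
from h import *
g=potgrasp([.604,.265,.150]);plan(g,RP,'g')
E
```

```text
g shift [-0.002  0.002 -0.005] turn [-0.001  0.001 -0.001] mm [-0.6  0.7 -1.4] t 3.1167 F [-0.2  0.1  0.5] w 0.469 g 0.0
```

Call:
{"fn": "arm_command", "kwargs": {
  "rows": [
    [25, [0, 0, 0], [0, 0, 0]],
    [15, [0, 0, 0], [0, 0, 0]],
    [10, [0, 0, 0], [0, 0, 0]],
    [5, [0, 0, 0], [0, 0, 0]],
    [0, [0, 0, 0], [0, 0, 0]],
    [0, [0, 0, 0], [0, 0, 0]],
    [0, [0, 0, 0], [0, 0, 0]],
    [0, [0, 0, 0], [0, 0, 0]],
    [0, [0, 0, 0], [0, 0, 0]]
  ]
}}

```text
time: 3.87
tool_pos: [0.6289, 0.2282, 0.1333]
tool_rot: [0.291, -0.173, 0.933, 0.125]
contact_force: [-0.9, 0.3, 6.0]
gripper_width: 0.104
grasp_force: 58.3
```

Call:
{"fn": "arm_command", "kwargs": {
  "rows": [
    [0, [0, 0, 0.015], [0, 0, 0]],
    [0, [0, 0, 0.03], [0, 0, 0]],
    [0, [0, 0, 0.045], [0, 0, 0]],
    [0, [0, 0, 0.065], [0, 0, 0]],
    [0, [0, 0, 0.09], [0, 0, 0]],
    [0, [0, 0, 0.12], [0, 0, 0]],
    [0, [0, 0, 0.15], [0, 0, 0]],
    [0, [0, 0, 0.18], [0, 0, 0]],
    [0, [0, 0, 0.21], [0, 0, 0]],
    [0, [0, 0, 0.235], [0, 0, 0]],
    [0, [0, 0, 0.25], [0, 0, 0]],
    [0, [0, 0, 0.25], [0, 0, 0]]
  ]
}}

```text
time: 4.87
tool_pos: [0.6287, 0.2282, 0.209]
tool_rot: [0.291, -0.174, 0.933, 0.125]
contact_force: [0.0, 0.1, -1.3]
gripper_width: 0.1
grasp_force: 57.0
```

```bash
python3 - <<'E'
from h import *
f=grab('scene');g=grab('wrist')
o=np.hstack([cv2.resize(f['color'][130:260,250:420],(400,306)),cv2.resize(g['color'],(400,306))]);cv2.imwrite('pics/f.png',o[:,:,::-1])
print(monitor.state()['contact_force'])
E
```

```text
[ 0.18107508  0.37022324 -3.15538931]
```

View pics/f.png

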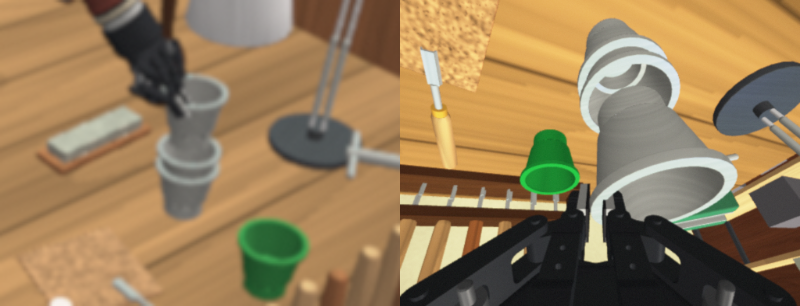

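The top pot is up at (200,95) in the left crop, and the other two still stand at (187,170). Before carrying, I'll measure the held pot's tilt.

```bash
cat > tilt.py <<'E'
from h import *
from scipy.optimize import least_squares
f=load('wrist');W=cloud(f);g=monitor.state()['tool_pos']
c0=g-.019*zt-Rt*.0448
hsv=cv2.cvtColor(f['color'],cv2.COLOR_RGB2HSV)
m=(hsv[...,1]<40)&(hsv[...,2]>190)&(np.linalg.norm(W-c0,axis=-1)<.07)
p=W[m]
for _ in range(5):
    c=p.mean(0);nn=np.linalg.svd(p-c)[2][2];nn*=np.sign(nn[2]);d=(p-c)@nn
    p=p[abs(d)<max(.002,1.5*d.std())]
print(len(p),'normal',nn,'tilt deg',np.degrees(np.arccos(nn[2])),'comp F,Rt',nn@F,nn@Rt)
e1=np.cross(nn,[0,1,0]);e1/=np.linalg.norm(e1);e2=np.cross(nn,e1)
q=np.c_[(p-c)@e1,(p-c)@e2]
r=least_squares(lambda k:np.hypot(q[:,0]-k[0],q[:,1]-k[1])-k[2],[0,0,.045],loss='soft_l1',f_scale=.002).x
C=c+r[0]*e1+r[1]*e2;foot=C-.09*nn
print('rim c',C,'r',r[2],'foot',foot,'lowest',foot[2]-.031*np.sqrt(1-nn[2]**2),'rel tcp',C-g,foot-g)
E
python3 tilt.py
```

```text
3045 normal [-0.02223272  0.00293217  0.99974852] tilt deg 1.2849794589578463 comp F,Rt -0.019219537983247114 -0.011554257023174279
rim c [0.60237838 0.26364685 0.22417025] r 0.04508012459759988 foot [0.60437932 0.26338295 0.13419288] lowest 0.1334976960233306 rel tcp [-0.0254387   0.03562959  0.01747016] [-0.02343775  0.0353657  -0.0725072 ]
```

Call:
{"fn": "arm_command", "kwargs": {
  "rows": [
    [0, [0, -0.03, 0.01], [0, 0, 0]],
    [0, [0.0, -0.09, 0.02], [0, 0.007, 0]],
    [0, [0.0, -0.17, 0.02], [0, 0.014, 0]],
    [0, [0.005, -0.26, 0.02], [0, 0.014, 0]],
    [0, [0.01, -0.35, 0.02], [0, 0.014, 0]],
    [0, [0.016, -0.44, -0.03], [0, 0.014, 0]],
    [0, [0.016, -0.53, -0.09], [0, 0.014, 0]],
    [0, [0.016, -0.61, -0.15], [0, 0.014, 0]],
    [0, [0.016, -0.68, -0.21], [0, 0.014, 0]],
    [0, [0.016, -0.725, -0.27], [0, 0.014, 0]],
    [0, [0.016, -0.745, -0.32], [0, 0.014, 0]],
    [0, [0.016, -0.745, -0.35], [0, 0.014, 0]]
  ]
}}

```text
time: 5.97
tool_pos: [0.6316, 0.0025, 0.0989]
tool_rot: [0.278, -0.171, 0.937, 0.127]
contact_force: [-0.9, 0.2, -2.4]
gripper_width: 0.099
grasp_force: 56.9
```

Call:
{"fn": "arm_command", "kwargs": {
  "rows": [
    [0, [0, 0, -0.01], [0, 0, 0]],
    [0, [0, 0, -0.01], [0, 0, 0]],
    [0, [0, 0, -0.01], [0, 0, 0]]
  ]
}}

```text
time: 6.22
tool_pos: [0.6331, 0.005, 0.0995]
tool_rot: [0.279, -0.172, 0.936, 0.127]
contact_force: [0.3, 0.1, -2.3]
gripper_width: 0.102
grasp_force: 56.9
```

```bash
python3 - <<'E'
from h import *
grab('wrist','pics/g.png');f=grab('top');print(monitor.state()['contact_force'])
E
python3 tilt.py
```

```text
[-0.21522171  0.25159322 -2.9909739 ]
2856 normal [-9.91514405e-04  4.50413939e-03  9.99989365e-01] tilt deg 0.26424800632171935 comp F,Rt 0.0008867431138266731 -0.00452593184927883
rim c [0.60771515 0.04059567 0.11639095] r 0.04511829973995226 foot [0.60780439 0.0401903  0.0263919 ] lowest 0.026248931671590103 rel tcp [-0.02585658  0.03566361  0.01609425] [-0.02576735  0.03525824 -0.07390479]
```

Call:
{"fn": "arm_command", "kwargs": {
  "rows": [
    [0, [0, 0, -0.013], [0, 0, 0]],
    [0, [0, 0, -0.026], [0, 0, 0]],
    [0, [0, 0, -0.038], [0, 0, 0]],
    [0, [0, 0, -0.046], [0, 0, 0]],
    [0, [0, 0, -0.051], [0, 0, 0]],
    [0, [0, 0, -0.054], [0, 0, 0]],
    [0, [0, 0, -0.057], [0, 0, 0]],
    [0, [0, 0, -0.057], [0, 0, 0]],
    [0, [0, 0, -0.057], [0, 0, 0]]
  ]
}}

```text
time: 7.07
tool_pos: [0.6328, 0.0045, 0.0816]
tool_rot: [0.279, -0.172, 0.936, 0.127]
contact_force: [-0.1, -0.1, -2.3]
gripper_width: 0.101
grasp_force: 57.0
```

Call:
{"fn": "arm_command", "kwargs": {
  "rows": [
    [0, [0, 0, -0.003], [0, 0, 0]],
    [0, [0, 0, -0.005], [0, 0, 0]],
    [0, [0, 0, -0.005], [0, 0, 0]],
    [0, [0, 0, -0.005], [0, 0, 0]]
  ]
}}

```text
time: 7.4
tool_pos: [0.6327, 0.0045, 0.0801]
tool_rot: [0.279, -0.172, 0.936, 0.127]
contact_force: [-0.6, 0.1, -2.6]
gripper_width: 0.097
grasp_force: 57.0
```

Call:
{"fn": "arm_command", "kwargs": {
  "rows": [
    [0, [0, 0, -0.003], [0, 0, 0]],
    [0, [0, 0, -0.005], [0, 0, 0]],
    [0, [0, 0, -0.005], [0, 0, 0]],
    [0, [0, 0, -0.005], [0, 0, 0]]
  ]
}}

```text
time: 7.73
tool_pos: [0.6336, 0.0041, 0.0798]
tool_rot: [0.28, -0.172, 0.936, 0.127]
contact_force: [-1.5, -1.9, 3.0]
gripper_width: 0.101
grasp_force: 58.5
```

Contact with the mat is felt, about 5 N. I'll let go now and back out along the fingers.

Call:
{"fn": "arm_command", "kwargs": {
  "rows": [
    [12, [0, 0, 0], [0, 0, 0]],
    [20, [0, 0, 0], [0, 0, 0]],
    [30, [0, 0, 0], [0, 0, 0]],
    [38, [0, 0, 0], [0, 0, 0]],
    [40, [0, 0, 0], [0, 0, 0]],
    [40, [0, 0, 0], [0, 0, 0]],
    [40, [0, 0, 0], [0, 0, 0]]
  ]
}}

```text
time: 8.32
tool_pos: [0.6326, 0.0047, 0.0784]
tool_rot: [0.279, -0.172, 0.936, 0.127]
contact_force: [0.8, -0.1, 0.1]
gripper_width: 0.467
grasp_force: 0.0
```

Call:
{"fn": "arm_command", "kwargs": {
  "rows": [
    [40, [-0.025, -0.017, 0.04], [0, 0, 0]],
    [40, [-0.05, -0.033, 0.08], [0, 0, 0]],
    [40, [-0.083, -0.055, 0.134], [0, 0, 0]],
    [40, [-0.125, -0.083, 0.2], [0, 0, 0]],
    [40, [-0.18, -0.12, 0.29], [0, 0, 0]],
    [40, [-0.25, -0.18, 0.39], [0, 0, 0]],
    [55, [-0.3, -0.24, 0.45], [0, 0, 0]],
    [65, [-0.33, -0.3, 0.47], [0, 0, 0]],
    [65, [-0.33, -0.3, 0.47], [0, 0, 0]]
  ]
}}

```text
time: 9.07
tool_pos: [0.534, -0.0886, 0.223]
tool_rot: [0.281, -0.171, 0.936, 0.124]
contact_force: [-0.1, -0.7, 0.1]
gripper_width: 0.757
grasp_force: 0.0
```

```bash
cat >> h.py <<'E'
az=np.radians(-11.3);D=np.array([np.cos(az),np.sin(az),0])
BUTT=np.array([.441,-.314,.016]);G0=np.cos(np.pi/6)*D+.5*Z
RG=frame(np.array([-np.sin(az),np.cos(az),0]),-Z)   # tool straight down, y across the gouge
E
cat > post.py <<'E'
from h import *
import sys
from scipy.optimize import least_squares
f=grab('top');g=grab('scene')
o=np.hstack([cv2.resize(f['color'][120:220,130:260],(400,308)),cv2.resize(g['color'][130:290,200:420],(400,308))]);cv2.imwrite(sys.argv[1],o[:,:,::-1])
for n in('top','scene'):
    f=load(n);W=cloud(f);S=cv2.cvtColor(f['color'],cv2.COLOR_RGB2HSV)[...,1]
    for c,h in(((.608,.040),.096),((.604,.265),.120)):
        m=(np.hypot(W[...,0]-c[0],W[...,1]-c[1])<.07)&(W[...,2]>h-.007)&(W[...,2]<h+.006)&(S<70);p=W[m]
        if len(p)>5: print(n,len(p),p[:,2].mean(),least_squares(lambda q:np.hypot(p[:,0]-q[0],p[:,1]-q[1])-q[2],[*c,.045],loss='soft_l1',f_scale=.002).x)
E
python3 post.py pics/h.png; python3 -c "
from h import *
gp=BUTT+.1*G0;tcp=gp-.019*Z;print(gp)
plan(tcp+.12*Z,RG,'pre')"
```

```text
top 191 0.09468812557218197 [0.60666102 0.03792554 0.04478505]
top 214 0.11883207298351903 [0.60281805 0.26426497 0.04483022]
scene 167 0.09248071374346337 [0.61138297 0.03761356 0.04499182]
scene 131 0.1160532574705011 [0.60744776 0.26464377 0.04495177]
[ 0.52592372 -0.33096943  0.066     ]
pre shift [-0.026 -0.817 -0.176] turn [-0.13   0.381 -0.344] mm [  -7.8 -245.   -52.8] t 9.1667 F [0.  0.3 0.1] w 0.761 g 0.0
```

View pics/h.png

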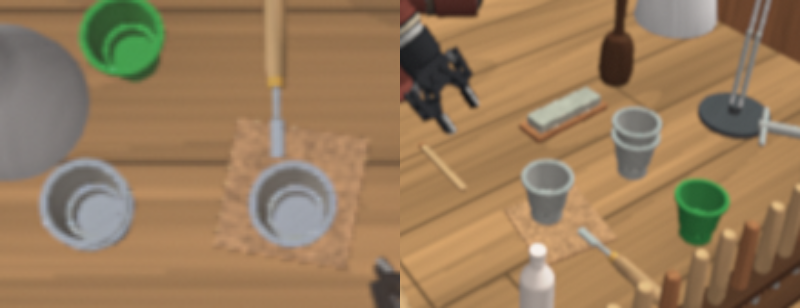

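The pot stands upright on the mat at (290,205) in the left crop, and the other two pots are still nested at (85,205). Next is the gouge.

Call:
{"fn": "arm_command", "kwargs": {
  "rows": [
    [60, [0, -0.08, 0], [-0.012, 0.035, -0.03]],
    [60, [-0.005, -0.18, 0], [-0.025, 0.07, -0.065]],
    [60, [-0.01, -0.3, 0], [-0.038, 0.11, -0.1]],
    [60, [-0.015, -0.42, 0], [-0.05, 0.15, -0.14]],
    [60, [-0.02, -0.54, -0.03], [-0.065, 0.19, -0.17]],
    [60, [-0.026, -0.65, -0.07], [-0.08, 0.24, -0.21]],
    [60, [-0.026, -0.74, -0.1], [-0.1, 0.29, -0.26]],
    [60, [-0.026, -0.8, -0.14], [-0.115, 0.34, -0.31]],
    [60, [-0.026, -0.815, -0.17], [-0.13, 0.381, -0.344]],
    [60, [-0.026, -0.817, -0.176], [-0.13, 0.381, -0.344]],
    [60, [-0.026, -0.817, -0.176], [-0.13, 0.381, -0.344]]
  ]
}}

```text
time: 10.08
tool_pos: [0.5261, -0.3286, 0.1639]
tool_rot: [-0.002, 0.096, 0.995, 0.002]
contact_force: [-0.1, -0.0, 0.2]
gripper_width: 0.703
grasp_force: 0.0
```

```bash
python3 - <<'E'
from h import *
tcp=BUTT+.1*G0-.019*Z;plan(tcp,RG,'g');print(monitor.state()['joint_pos'])
f=grab('wrist','pics/i.png');W=cloud(f);hsv=cv2.cvtColor(f['color'],cv2.COLOR_RGB2HSV);H,S=hsv[...,0],hsv[...,1]
m=(W[...,0]>.41)&(W[...,0]<.56)&(W[...,1]>-.39)&(W[...,1]<-.28)&(W[...,2]>.02)&(W[...,2]<.12)&(H<15)&(S>125)
p=W[m];q=np.linalg.svd(p-p.mean(0),full_matrices=False)[2][0];q*=np.sign(q[0]);t=(p-p.mean(0))@q
print(len(p),p.mean(0),q,np.degrees(np.arcsin(q[2])),np.degrees(np.arctan2(q[1],q[0])),p.mean(0)+q*np.percentile(t,1),p.mean(0)+q*np.percentile(t,99))
x=np.array([-np.sin(az),np.cos(az),0]);print('side offset of handle mid vs plan',((p-BUTT)@x).mean(),np.percentile((p-BUTT)@x,[1,99]))
E
```

```text
g shift [-0.001 -0.008 -0.39 ] turn [-0.003 -0.002 -0.003] mm [  -0.2   -2.4 -116.9] t 10.0833 F [-0.1 -0.   0.2] w 0.703 g 0.0
[-6.78902262e-01  9.43985992e-02  1.68359427e+00  1.73106759e-03
  1.36916263e+00 -2.05818583e+00]
3476 [ 0.49041235 -0.32222533  0.06099871] [ 0.85310618 -0.15984551  0.49664803] 29.778482104936863 -10.61239537170202 [ 0.43284523 -0.31143905  0.02748519] [ 0.54017453 -0.33154921  0.08996848]
side offset of handle mid vs plan 0.0016162763939786126 [-0.01069313  0.01423212]
```

View pics/i.png

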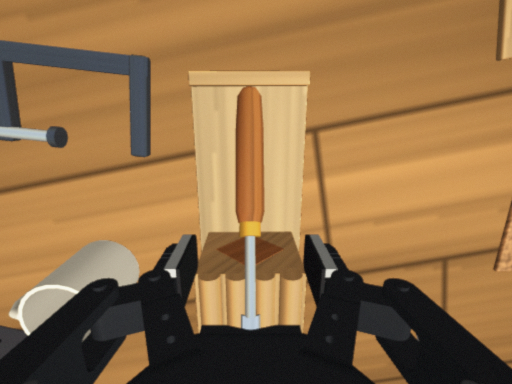

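The handle at (250,165) lies centred between the fingers at (185,260) and (315,260). I'll go straight down.

Call:
{"fn": "arm_command", "kwargs": {
  "rows": [
    [60, [0, 0, -0.07], [0, 0, 0]],
    [60, [0, -0.002, -0.16], [0, 0, 0]],
    [60, [0, -0.003, -0.25], [0, 0, 0]],
    [60, [0, -0.003, -0.32], [0, 0, 0]],
    [60, [0, -0.003, -0.37], [0, 0, 0]],
    [60, [0, -0.003, -0.39], [0, 0, 0]],
    [60, [0, -0.003, -0.39], [0, 0, 0]],
    [45, [0, -0.003, -0.39], [0, 0, 0]],
    [35, [0, -0.003, -0.39], [0, 0, 0]],
    [30, [0, -0.003, -0.39], [0, 0, 0]]
  ]
}}

```text
time: 10.97
tool_pos: [0.5269, -0.332, 0.0518]
tool_rot: [0.001, 0.098, 0.995, -0.0]
contact_force: [-0.1, -0.2, -0.1]
gripper_width: 0.354
grasp_force: 0.1
```

Call:
{"fn": "arm_command", "kwargs": {
  "rows": [
    [25, [0, 0, 0], [0, 0, 0]],
    [15, [0, 0, 0], [0, 0, 0]],
    [10, [0, 0, 0], [0, 0, 0]],
    [10, [0, 0, 0], [0, 0, 0]],
    [10, [0, 0, 0], [0, 0, 0]]
  ]
}}

```text
time: 11.38
tool_pos: [0.5269, -0.3316, 0.0515]
tool_rot: [0.0, 0.097, 0.995, -0.0]
contact_force: [-1.3, 3.4, 6.5]
gripper_width: 0.29
grasp_force: 58.6
```

The handle is gripped at 100 mm, with 24.8 mm between the pads. To keep the fingers above the pot's rim at the end, I'll grip 12 mm farther up the handle.

Call:
{"fn": "arm_command", "kwargs": {
  "rows": [
    [35, [0, 0, 0], [0, 0, 0]],
    [45, [0, 0, 0], [0, 0, 0]],
    [45, [0, 0, 0], [0, 0, 0]],
    [45, [0.017, -0.003, 0.008], [0, 0, 0]],
    [45, [0.034, -0.006, 0.012], [0, 0, 0]],
    [45, [0.034, -0.006, 0.012], [0, 0, 0]],
    [35, [0.034, -0.006, 0.012], [0, 0, 0]],
    [28, [0.034, -0.006, 0.012], [0, 0, 0]],
    [15, [0.034, -0.006, 0.012], [0, 0, 0]],
    [10, [0.034, -0.006, 0.012], [0, 0, 0]],
    [10, [0.034, -0.006, 0.012], [0, 0, 0]],
    [10, [0.034, -0.006, 0.012], [0, 0, 0]]
  ]
}}

```text
time: 12.38
tool_pos: [0.5361, -0.3331, 0.0534]
tool_rot: [-0.001, 0.098, 0.995, 0.0]
contact_force: [0.5, 1.5, 0.2]
gripper_width: 0.278
grasp_force: 58.7
```

Call:
{"fn": "arm_command", "kwargs": {
  "rows": [
    [10, [0, 0, 0.02], [0, 0, 0]],
    [10, [0, 0, 0.06], [0, 0, 0]],
    [10, [0, 0, 0.12], [0, 0, 0]],
    [10, [0, 0, 0.2], [0, 0, 0]],
    [10, [0, 0, 0.29], [0, 0, 0]],
    [10, [-0.02, 0.03, 0.39], [-0.006, -0.03, 0]],
    [10, [-0.06, 0.08, 0.48], [-0.018, -0.09, 0]],
    [10, [-0.1, 0.14, 0.55], [-0.03, -0.15, 0]],
    [10, [-0.14, 0.22, 0.6], [-0.042, -0.21, 0]],
    [10, [-0.17, 0.32, 0.64], [-0.056, -0.28, 0]],
    [10, [-0.18, 0.42, 0.65], [-0.068, -0.34, 0]],
    [10, [-0.18, 0.48, 0.65], [-0.08, -0.4, 0]]
  ]
}}

```text
time: 13.38
tool_pos: [0.4818, -0.1878, 0.2515]
tool_rot: [0.317, 0.092, 0.944, -0.032]
contact_force: [-0.5, 1.4, -1.7]
gripper_width: 0.284
grasp_force: 59.0
```

```bash
cat >> h.py <<'E'
ax=np.cross(D,Z);R50=Ro.from_rotvec(ax*np.radians(50));RT=R50*RG;GT=R50.apply(G0);tz=R50.apply(-Z)
POT=np.array([.608,.039,0])
def gtcp(zb,off=.002): return POT+off*D+zb*Z+.112*GT+.019*tz
E
python3 - <<'E'
from h import *
print(gtcp(.0115));plan(gtcp(.14),RT)
E
```

```text
[0.6433055  0.03194526 0.1095855 ]
 shift [ 0.538  0.733 -0.045] turn [-0.027 -0.141 -0.001] mm [161.5 219.8 -13.4] t 13.3833 F [-0.5  1.4 -1.7] w 0.284 g 58.96204405085882
```

Call:
{"fn": "arm_command", "kwargs": {
  "rows": [
    [10, [0.04, 0.06, 0], [-0.007, -0.035, 0]],
    [10, [0.1, 0.14, 0], [-0.014, -0.07, 0]],
    [10, [0.17, 0.23, 0], [-0.02, -0.1, 0]],
    [10, [0.24, 0.33, 0], [-0.027, -0.141, 0]],
    [10, [0.31, 0.43, 0], [-0.027, -0.141, 0]],
    [10, [0.38, 0.52, 0], [-0.027, -0.141, 0]],
    [10, [0.44, 0.6, -0.01], [-0.027, -0.141, 0]],
    [10, [0.49, 0.67, -0.03], [-0.027, -0.141, 0]],
    [10, [0.525, 0.715, -0.045], [-0.027, -0.141, 0]],
    [10, [0.538, 0.733, -0.045], [-0.027, -0.141, 0]],
    [10, [0.538, 0.733, -0.045], [-0.027, -0.141, 0]],
    [10, [0.538, 0.733, -0.045], [-0.027, -0.141, 0]]
  ]
}}

```text
time: 14.38
tool_pos: [0.6433, 0.0308, 0.2351]
tool_rot: [0.417, 0.089, 0.904, -0.041]
contact_force: [0.0, 0.1, -1.9]
gripper_width: 0.288
grasp_force: 59.0
```

```bash
python3 - <<'E'
from h import *
plan(gtcp(.14),RT)
tp=monitor.state()['tool_pos'];b=tp-.019*tz-.112*GT;print('pred butt',b)
ims=[]
for n in('top','scene'):
    f=grab(n);W=cloud(f);hsv=cv2.cvtColor(f['color'],cv2.COLOR_RGB2HSV);H,S=hsv[...,0],hsv[...,1]
    m=(np.hypot(W[...,0]-tp[0]+.03,W[...,1]-tp[1])<.08)&(W[...,2]>.115)&(H<15)&(S>125);p=W[m]
    if len(p)>5:
        c=np.median(p,0);q=np.linalg.svd(p-c,full_matrices=False)[2][0];q*=np.sign(q[2]);print(n,len(p),c,q,p[:,2].min(),p[p[:,2]<p[:,2].min()+.02].mean(0))
    u,v,w=f['R']@b+f['t'];uv=f['mtx']@[u/w,v/w,1];print('butt px',uv[:2])
    e=b+.255*GT;k=f['mtx']@(f['R']@e+f['t']);k/=k[2];print('edge px',k[:2])
    cu,cv_=int(uv[0]),int(uv[1]);ims.append(cv2.resize(f['color'][cv_-70:cv_+50,cu-75:cu+75],(400,320)))
cv2.imwrite('pics/j.png',np.hstack(ims)[:,:,::-1])
E
```

```text
shift [0.    0.004 0.01 ] turn [-0.001 -0.005 -0.001] mm [0.  1.1 3. ] t 14.3833 F [ 0.   0.1 -1.9] w 0.288 g 59.04641838016687
pred butt [0.60995984 0.03746986 0.13699368]
top 23 [0.61551234 0.03391322 0.25226846] [ 0.2024722  -0.0576579   0.97758916] 0.21704995614600184 [0.61046481 0.03610194 0.22556607]
butt px [223.88182177 182.32805943]
edge px [221.37571598 148.76887919]
scene 154 [0.62584557 0.02686396 0.19011045] [0.23427853 0.06754563 0.96982017] 0.14141267632141474 [0.61680082 0.02540646 0.15196715]
butt px [281.09951027 211.55373445]
edge px [290.32549723 151.1859165 ]
```

View pics/j.png

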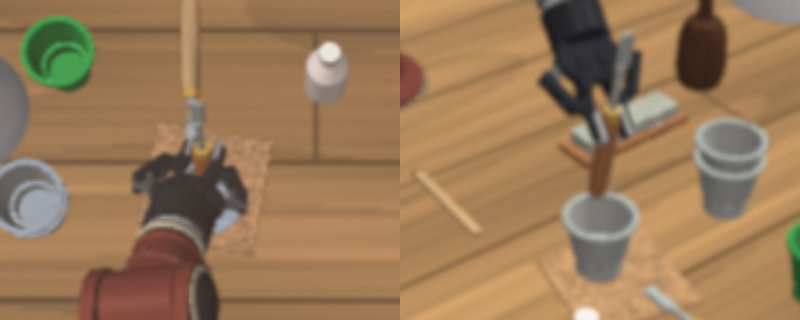

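The butt at (600,190) in the right crop hangs over the mouth, as predicted. I'll lower it and feel for the floor.

Call:
{"fn": "arm_command", "kwargs": {
  "rows": [
    [10, [0, 0.002, -0.03], [0, 0, 0]],
    [10, [0, 0.003, -0.08], [0, 0, 0]],
    [10, [0, 0.003, -0.13], [0, 0, 0]],
    [10, [0, 0.003, -0.18], [0, 0, 0]],
    [10, [0, 0.003, -0.23], [0, 0, 0]],
    [10, [0, 0.003, -0.28], [0, 0, 0]],
    [10, [0, 0.003, -0.32], [0, 0, 0]],
    [10, [0, 0.003, -0.35], [0, 0, 0]],
    [10, [0, 0.003, -0.37], [0, 0, 0]],
    [10, [0, 0.003, -0.38], [0, 0, 0]],
    [10, [0, 0.003, -0.38], [0, 0, 0]]
  ]
}}

```text
time: 15.4
tool_pos: [0.643, 0.0311, 0.1199]
tool_rot: [0.417, 0.089, 0.904, -0.041]
contact_force: [-0.6, -0.6, -1.6]
gripper_width: 0.28
grasp_force: 59.0
```

Call:
{"fn": "arm_command", "kwargs": {
  "rows": [
    [10, [0, 0, -0.006], [0, 0, 0]],
    [10, [0, 0, -0.012], [0, 0, 0]],
    [10, [0, 0, -0.016], [0, 0, 0]],
    [10, [0, 0, -0.016], [0, 0, 0]],
    [10, [0, 0, -0.016], [0, 0, 0]]
  ]
}}

```text
time: 15.82
tool_pos: [0.6436, 0.0316, 0.1164]
tool_rot: [0.417, 0.089, 0.903, -0.041]
contact_force: [0.1, -0.2, -0.7]
gripper_width: 0.286
grasp_force: 59.0
```

Call:
{"fn": "arm_command", "kwargs": {
  "rows": [
    [10, [0, 0, -0.005], [0, 0, 0]],
    [10, [0, 0, -0.01], [0, 0, 0]],
    [10, [0, 0, -0.01], [0, 0, 0]],
    [10, [0, 0, -0.01], [0, 0, 0]]
  ]
}}

```text
time: 16.15
tool_pos: [0.6451, 0.0317, 0.1154]
tool_rot: [0.419, 0.088, 0.903, -0.04]
contact_force: [0.3, -0.7, 5.7]
gripper_width: 0.283
grasp_force: 59.6
```

Call:
{"fn": "arm_command", "kwargs": {
  "rows": [
    [10, [0, 0, -0.003], [0, 0, 0]],
    [10, [0, 0, -0.006], [0, 0, 0]],
    [10, [0, 0, -0.006], [0, 0, 0]],
    [10, [0, 0, -0.006], [0, 0, 0]]
  ]
}}

```text
time: 16.48
tool_pos: [0.6461, 0.0317, 0.1153]
tool_rot: [0.42, 0.088, 0.902, -0.04]
contact_force: [0.6, -0.6, 7.5]
gripper_width: 0.284
grasp_force: 59.9
```

The contact height puts the butt about 11 mm above the pot's underside, on the floor and not on the ledge. I'll let go gently.

Call:
{"fn": "arm_command", "kwargs": {
  "rows": [
    [26, [0, 0, 0.003], [0, 0, 0]],
    [28, [0, 0, 0.003], [0, 0, 0]],
    [30, [0, 0, 0.003], [0, 0, 0]],
    [33, [0, 0, 0.003], [0, 0, 0]],
    [38, [0, 0, 0.003], [0, 0, 0]],
    [45, [0, 0, 0.003], [0, 0, 0]],
    [52, [0, 0, 0.003], [0, 0, 0]],
    [52, [0, 0, 0.003], [0, 0, 0]],
    [52, [0, 0, 0.003], [0, 0, 0]]
  ]
}}

```text
time: 17.23
tool_pos: [0.6434, 0.0316, 0.1121]
tool_rot: [0.417, 0.089, 0.904, -0.041]
contact_force: [-0.1, 0.5, -0.2]
gripper_width: 0.612
grasp_force: 0.0
```

```bash
cat > end.py <<'E'
from h import *
import sys
ims=[]
f=grab('top');g=grab('scene')
cv2.imwrite(sys.argv[1],np.hstack([cv2.resize(f['color'][110:230,145:295],(400,320)),cv2.resize(g['color'][140:260,210:360],(400,320))])[:,:,::-1])
for n in('top','scene'):
    f=load(n);W=cloud(f);hsv=cv2.cvtColor(f['color'],cv2.COLOR_RGB2HSV);H,S=hsv[...,0],hsv[...,1]
    m=(np.hypot(W[...,0]-.63,W[...,1]-.035)<.07)&(W[...,2]>.05)&(W[...,2]<.17)&(H<15)&(S>125);p=W[m]
    if len(p)>5:
        c=np.median(p,0);q=np.linalg.svd(p-c,full_matrices=False)[2][0];q*=np.sign(q[2]);print(n,len(p),c,q,'lean',np.arccos(q[2]),'at floor',c-q*(c[2]-.012)/q[2])
s=monitor.state();print(s['time'],s['contact_force'],s['grasp_force'],s['tool_pos'])
E
python3 end.py pics/k.png
```

```text
top 69 [0.62906645 0.03357259 0.10646765] [ 0.39552381 -0.01589369  0.91831819] lean 0.4069856724521476 at floor [0.5883788  0.03520757 0.012     ]
scene 36 [0.65037601 0.02432529 0.11841841] [0.50434213 0.11355699 0.85600457] lean 0.5433054062648566 at floor [0.58767624 0.0102079  0.012     ]
17.3333 [-0.05275404 -0.04210607  0.39183511] 0.0 [0.64350106 0.03153517 0.11216536]
```

View pics/k.png

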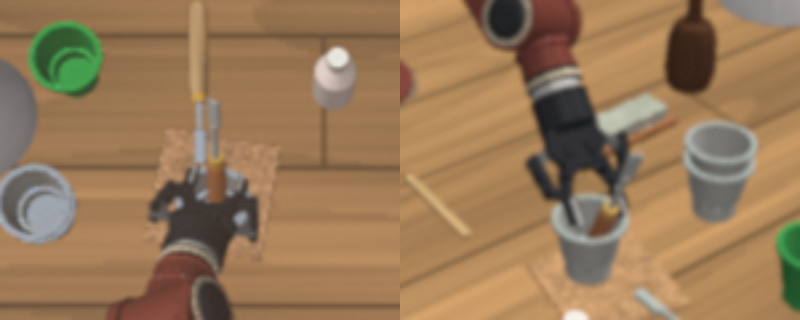

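The gouge leans forward in the pot at (215,165) in the left crop and is free of the fingers. I'll back out along the finger direction.

Call:
{"fn": "arm_command", "kwargs": {
  "rows": [
    [52, [-0.02, 0.004, 0.018], [0, 0, 0]],
    [52, [-0.05, 0.01, 0.045], [0, 0, 0]],
    [52, [-0.09, 0.018, 0.08], [0, 0, 0]],
    [52, [-0.14, 0.028, 0.12], [0, 0, 0]],
    [52, [-0.2, 0.04, 0.17], [0, 0, 0]],
    [52, [-0.28, 0.056, 0.24], [0, 0, 0]],
    [52, [-0.37, 0.074, 0.31], [0, 0, 0]],
    [52, [-0.46, 0.09, 0.39], [0, 0, 0]],
    [52, [-0.5, 0.1, 0.43], [0, 0, 0]],
    [52, [-0.5, 0.1, 0.43], [0, 0, 0]],
    [52, [-0.5, 0.1, 0.43], [0, 0, 0]],
    [52, [-0.5, 0.1, 0.43], [0, 0, 0]]
  ]
}}

```text
time: 18.33
tool_pos: [0.4935, 0.0614, 0.2399]
tool_rot: [0.417, 0.089, 0.904, -0.041]
contact_force: [0.9, 0.1, -0.8]
gripper_width: 0.603
grasp_force: 0.0
```

```bash
python3 end.py pics/l.png; sed -i '/imwrite/d' post.py; python3 post.py
```

```text
top 86 [0.62486611 0.03319563 0.09873637] [ 0.38628487 -0.01552106  0.92224894] lean 0.3969383570887309 at floor [0.5885365  0.03465537 0.012     ]
scene 36 [0.65016437 0.02413731 0.11697851] [0.50384048 0.09599294 0.85844634] lean 0.5385635173959142 at floor [0.58855024 0.01239843 0.012     ]
18.4333 [ 0.28612848 -0.81453158 -0.37498759] 0.0 [0.49340779 0.06118637 0.23878309]
top 169 0.09530671073820166 [0.6065829  0.03838832 0.04485276]
top 202 0.11850485144233619 [0.60273028 0.26433971 0.04470629]
scene 159 0.09264409670700509 [0.61082362 0.03802147 0.04506512]
scene 134 0.11600344390016958 [0.60719696 0.26450136 0.04539031]
```

```bash
python3 -c "
from plant import manip
print(manip.job_done())"
```

```text
the job is handed in; nothing more can be done
None
```

The job is handed in with no verdict returned: the top pot stands upright on the mat, and the gouge stands in it edge up, leaning about 0.4 to 0.5 rad. The other two pots are still nested where they were.

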